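Clamp a media bottle on the shaker with the ratchet knob

ROBOT

A 7-joint arm with a two-finger parallel gripper is mounted at the origin on the work surface. World frame = base frame: x ahead of the robot, y to its left, z up, the work surface at z = 0. Lengths are in m, angles in rad, forces in N, time in s.
With the tool pointing down it reaches from about 0.35 to 0.9 m from the base axis. Payload 8.1 kg.
Tool frame: the origin (TCP) lies between the finger pads; the fingertips stand 17 mm ahead of it and the grasp point (between the pads) lies 2 mm behind it; z points along the fingers, y is the line along which they close (so a half turn about z gives the same grasp; the last joint's range is limited). The gripper opens to 92 mm and grips with 3 to 60 N. Pads are 19 mm wide; open, the fingers measure 130 mm over their backs; the gripper's body (75 mm by 190 mm) begins 47 mm behind the grasp point.
Start: joints at [-0.103, 0.434, 0.025, 1.573, -0.012, 1.134, -0.075], TCP at [0.625, -0, 0.244] pointing down, gripper open.
Joint ranges: [-2.62, 2.62], [-0.44, 2.09], [-1.27, 1.32], [0.08, 2.57], [-1.32, 4.46], [0.12, 2], [-2.74, 2.74]. Speed limits (rad/s): [2.22, 2.22, 3.01, 3.01, 3.14, 3.14, 3.14].

INTERFACE

Orientations are given as a unit quaternion [w, x, y, z].
In Python, from station import status, cams, ctrl gives the robot as it stands. The module is installed in compiled form; this text tells all that it offers.
- The arm moves only by the shell command python3 -m handwheel 'ROWS' [FORCE]. ROWS is JSON, one flat list of numbers, 7 for each row, row after row: the turn, a rotation vector about the tool's x, y, z in units of 6 degrees (1.0 is 6 degrees), then the shift along the tool's x, y, z in units of 30 mm (1.0 is 30 mm), then the finger opening in mm, from 0 to 91.8. A call has exactly 8 rows; each row is the pose to reach, as a shift and turn from the pose commanded when the call began, along the tool's axes at that moment; what a row does not reach only later rows make up. A row lasts 1/12 s, in which the tool goes at most 41.7 mm and 7.16 degrees, less where a joint would pass 70% of its speed; a pose out of reach is approached as far as the arm can. A call with a gripper value outside its range is refused whole. The fingers move at their own pace and stop on an object; FORCE is the grip in N (left out, the last holds). Time passes only in rows, so rows that repeat a pose let the fingers close, or fill a call up. It gives the time, the measured TCP pose, the force, the opening and the grip force at its end, in the units of the state.
- status.get_obs(): the state, without advancing time (a new reading comes with each control period).
- cams.capture(name): name is "scene" or "side" or "wrist"; returns the picture (384x512x3 uint8, red, green, blue); there is no depth.
- cams.camera_model(name): a dict with "vfov" (degrees; the focal length in pixels is half the picture's height over the tangent of half this angle, whatever the lens; pixels are square), "cx", "cy" (the principal point, pixels), "eye" and "orientation" of the camera in the world. Camera axes: x right, y up, looking along -z (the intrinsics and any distortion apply to the point x, -y, -z); pixel columns grow to the right and rows downward; lengths in m; the calibration is good to about 2 mm. A picture is of the moment at which its call begins: read the wrist's pose just before it. camera_model takes no time and is no camera call; for the wrist camera it gives the pose at the moment of the call.
- ctrl.job_done(): hands the job in; it is judged then, once.
The state is a dict: "time_s": time; "joints": joint angles; "dq": joint speeds; "tau": joint torques, N m; "tool_pos": TCP position; "orientation": TCP orientation; "force": force on the tool from outside, world axes, zero at the start; "wrist_torque": the same for the moment, N m; "width": opening from 0.0 (shut) to 1.0 (fully open); "gripper_force": force on a finger pad.
Only numpy, scipy, OpenCV 4.12 (cv2) and the standard library are available. Lean on these libraries where they do the work, as an engineer would, in place of code of your own. Each camera call takes 0.05 s, during which the arm holds its last target. There are 200 camera calls.

TASK

Stand the short, wide glass bottle with the big grey cap on the shaker platform, pushed home into the vee of the fixed stop, then turn the ratchet knob clockwise, click by click, to clamp it with the sprung bar. The bar has free play that differs each time, so go by the resistance at the knob: leave the pawl caught on the second tooth after the spring begins to press, so that the bottle is held with about 7 to 15 N and never squeezed over 22 N. The pawl does not let the bar come back, so do not overshoot, and leave the other things where they are.

Things in the scene. Friction and masses are not known exactly. Their poses are not given: they have to be found in the camera images.
- shaker: white bench shaker, fixed, 210 x 300 mm; origin under its centre on the bench; its aluminium platform is its top, 90 mm above the bench; its y axis runs from the knob end (-y) to the stop end (+y). A vial stands on the front (-x) edge of the platform, at about x -80, y 50 mm
- knob_grip (a point): middle of the black knob's bar grip: 60 mm long along this point's x (the shaker's y at the start), 14 mm thick along its y, 34 mm tall; the point is half-way up, 150 mm above the bench, on the ratchet wheel's vertical axis, at x 0, y -100 mm of the shaker. The 84 mm steel wheel's top is 33 mm below this point (a 32 mm collar 21 mm below)
- wheel (a joint): angle of knob and ratchet wheel: 0 at the start, growing clockwise from above, end 3.9 rad. 15 teeth, a click each 0.419 rad (at about 0.42, 0.84, 1.26 ...); under load it falls back to the last click passed. The rack moves 18 mm per rad (7.5 mm a click). Turning it free takes 0.01 to 0.06 N m; each newton of squeeze adds 0.018 N m (0.136 N m a click)
- bar: sprung bar with a rubber pad, 80 mm long along x, that the rack carries towards +y of the shaker; origin below the pad's face, at platform height; pad 26 to 50 mm above it. Starts at x 0, y 0 of the shaker. Stopped by the bottle, it first slides back on the rack through 0 to 20 mm of hidden free play (under 1 N), then meets a hidden spring of 1 N per mm: 7.5 N a click
- stop: fixed aluminium and steel stop with a vee of 120 degrees open to its -y (towards the bar), faces 24 to 52 mm above the platform, axes parallel to the shaker's; origin at platform height where the bottle's axis lies when it is fully in the vee, 44 to 50 mm towards +y from the shaker's centre line (so 16 to 22 mm free between bottle and bar at the start)
- nest (a point): where bottle_center lies when the bottle stands fully home in the vee: 50 mm above the platform, 140 mm above the bench
- bottle: the bottle to clamp (200 g or so): origin at the centre of its underside, z up
- bottle_center (a point): centre of the loose glass bottle, half-way up: body 56 mm across and 60 mm high, shoulder, then a grey cap 44 mm across from 74 to 100 mm above its underside (middle of the cap 37 mm above this point). It stands on the bench, left or right of the shaker
- wash_bottle: tall white wash bottle 60 mm across, 200 mm high, bystander, on the other side of the shaker; origin under it
- vial: small vial 22 mm across, 45 mm high, bystander on the platform's front edge; origin under it
- dropper0: white dropper bottle 34 mm across, 85 mm high, bystander left in front of the shaker; origin under it
- dropper1: white dropper bottle 34 mm across, 85 mm high, bystander right in front of the shaker; origin under it
- beaker: glass beaker 70 mm across, 90 mm high, bystander, far right of the shaker; origin under it
- pawl: small sprung steel pawl, 30 mm long, that lies against the teeth on the shaker's -x side of the wheel; origin at its pivot, 44 mm towards -x and 30 mm towards -y of the wheel's axis, 112 mm above the bench. Keep the fingers off it

How it is judged:
By the outcome, as a careful person would: the job done as asked, in the order asked, and still so for the second after the job is handed in, with the robot touching nothing.
It also fails if it takes over 72 s, if anything falls off the work surface, if the arm or the gripper's body presses on something with over 40 N, if the wrist force passes 120 N, or if a joint passes its speed limit or range.

## Working session

There is one attempt and no reset: what is moved stays moved. The work goes in short steps, Python scripts to look and compute and a shell command to move; the robot and the scene stay as the last step left them, time stands still between calls to the robot, and variables do not carry over. Pictures are saved under pics/ and viewed, at most 10 in all, crops included, and the job is handed in when it is done.

```bash
mkdir -p pics; cat > h.py <<'E'
import numpy as np, cv2
from scipy.spatial.transform import Rotation as R
from station import status, cams, ctrl
def snap(n,f):
    m=cams.camera_model(n); im=cams.capture(n); cv2.imwrite('pics/'+f,im[:,:,::-1]); return m,im
def rot(q): return R.from_quat([q[1],q[2],q[3],q[0]]).as_matrix()
def ray(m,u,v):
    f=192/np.tan(np.radians(m['vfov'])/2)
    d=rot(m['orientation'])@np.array([(u-m['cx'])/f,-(v-m['cy'])/f,-1]); return np.array(m['eye']),d/np.linalg.norm(d)
def onz(m,u,v,z):
    e,d=ray(m,u,v); return e+d*(z-e[2])/d[2]
def proj(m,p):
    f=192/np.tan(np.radians(m['vfov'])/2); c=rot(m['orientation']).T@(np.array(p)-m['eye']); return m['cx']+f*c[0]/-c[2], m['cy']+f*c[1]/c[2]
E
python3 - <<'E'
from h import *
a=[]
for n in("scene","side"):
    m,im=snap(n,n+'0.png'); print(n,m)
m,im=snap("wrist","wrist0.png");print(m)
o=status.get_obs();print({k:np.round(v,3) for k,v in o.items()})
E
```

```text
scene {'vfov': 55.78354232000245, 'cx': 258.7964297679711, 'cy': 188.48402990828467, 'eye': array([ 0.86564982, -0.34144468,  0.75635298]), 'orientation': array([0.8611632 , 0.29764858, 0.13007596, 0.39100322])}
side {'vfov': 54.941950299167274, 'cx': 259.7531643610589, 'cy': 198.6010765766865, 'eye': array([0.38762268, 0.73346901, 0.76740706]), 'orientation': array([-0.06091958, -0.02824665,  0.41059908,  0.90934005])}
{'vfov': 69.27857720749722, 'cx': 257.251865840909, 'cy': 189.6362489657745, 'eye': array([0.6245863 , 0.06878223, 0.38285859]), 'orientation': array([ 9.91602380e-01, -1.29321231e-01,  8.23955215e-04,  2.47323666e-04])}
{'time_s': np.float64(0.15), 'joints': array([-0.103,  0.435,  0.025,  1.574, -0.012,  1.134, -0.075]), 'dq': array([ 0.   , -0.001,  0.001, -0.003,  0.001,  0.   , -0.   ]), 'tau': array([ 1.0000e-03, -6.6826e+01,  9.8600e-01, -3.1470e+01, -6.0000e-02,
        3.9000e-02,  0.0000e+00]), 'tool_pos': array([ 0.625, -0.   ,  0.243]), 'orientation': array([-0.   ,  0.707,  0.707, -0.   ]), 'force': array([ 0.372, -0.187,  0.22 ]), 'wrist_torque': array([0.018, 0.002, 0.039]), 'gripper_force': np.float64(0.0), 'width': np.float64(1.002)}
```

View pics/scene0.png

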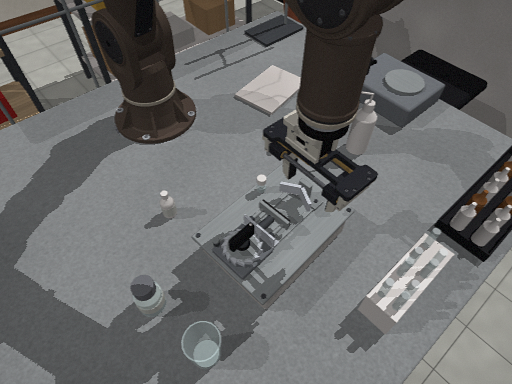

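View pics/side0.png

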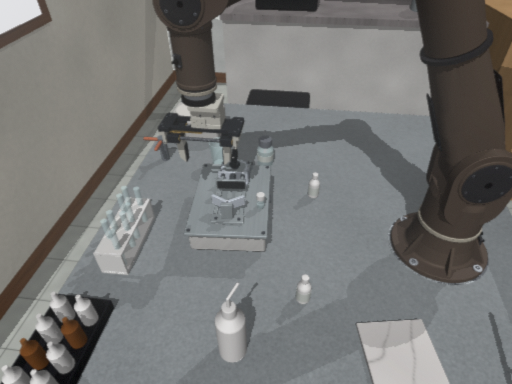

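View pics/wrist0.png

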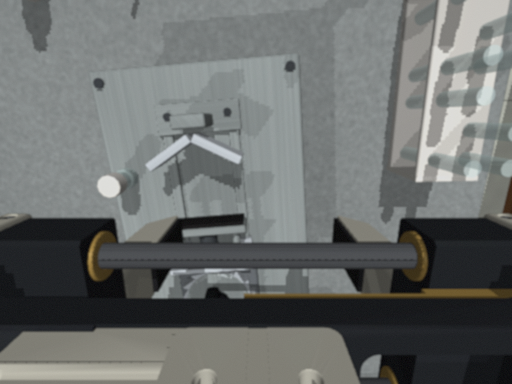

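The scene view shows the bottle with its cap near (143,285), the knob near (241,237), the beaker at (202,343) and the vial at (262,180). The wrist view shows platform screws at (98,83) and (290,66), and the vee apex near (190,138).

```bash
python3 - <<'E'
from h import *
s=cams.camera_model("scene");w=cams.camera_model("wrist");d=cams.camera_model("side")
P=lambda n,m,u,v,z:print(n,np.round(onz(m,u,v,z),4))
P('screwL',w,98,83,.09);P('screwR',w,290,66,.09);P('vee',w,190,138,.142);P('veeL',w,148,165,.142);P('veeR',w,241,160,.142)
P('vial',w,107,186,.135)
P('cap s',s,143,284,.1);P('cap d',d,265,141,.1)
P('knob a',s,231,246,.167);P('knob b',s,252,229,.167)
P('scr s1',s,199,238,.09);P('scr s2',s,263,296,.09);P('scr s3',s,350,210,.09)
P('beaker',s,202,330,.09);P('drop1',s,165,194,.085);P('wash',d,231,310,.15)
a=cv2.imread('pics/scene0.png')
c=cv2.resize(a[150:380,110:370],None,fx=3,fy=3,interpolation=cv2.INTER_CUBIC)[:600,:780]
cv2.imwrite('pics/c1.png',c)
E
```

```text
screwL [0.4664 0.1002 0.09  ]
screwR [0.6561 0.1158 0.09  ]
vee [0.5668 0.0505 0.142 ]
veeL [0.5285 0.0271 0.142 ]
veeR [0.6101 0.0316 0.142 ]
vial [0.4859 0.0064 0.135 ]
cap s [ 0.5141 -0.3173  0.1   ]
cap d [ 0.5115 -0.3058  0.1   ]
knob a [ 0.5913 -0.1611  0.167 ]
knob b [ 0.589  -0.1084  0.167 ]
scr s1 [ 0.4965 -0.1764  0.09  ]
scr s2 [ 0.6786 -0.1586  0.09  ]
scr s3 [0.6589 0.1192 0.09  ]
beaker [ 0.6537 -0.2822  0.09  ]
drop1 [ 0.347  -0.1663  0.085 ]
wash [0.4935 0.3611 0.15  ]
```

View pics/c1.png

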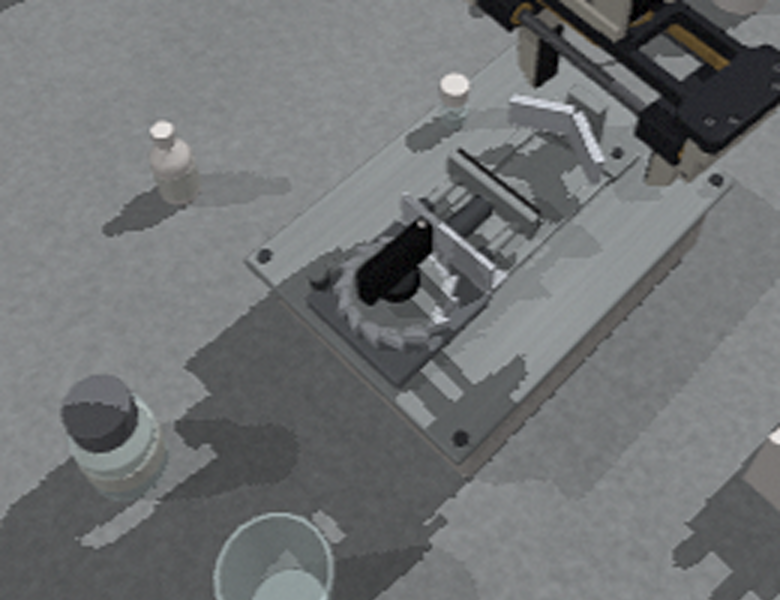

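The crop shows the bottle's cap at about (143,284) full-frame, and the knob bar from (232,246) to (252,225), with its length along the shaker's y. The shaker's yaw is about +4.7°, and the nest is near (0.570, 0.018). I'll move the wrist camera over the knob first, then over the bottle.

```bash
python3 -m handwheel '[0,0,-0.1,-0.9,-0.2,0,91, 0,0,-0.2,-1.9,-0.4,0,91, 0,0,-0.3,-2.9,-0.6,0,91, 0,0,-0.4,-3.9,-0.8,0,91, 0,0,-0.5,-4.9,-1,0,91, 0,0,-0.6,-5.9,-1.2,0,91, 0,0,-0.8,-6.8,-1.4,0,91, 0,0,-0.8,-7.4,-1.5,0,91]' 20
python3 - <<'E'
from h import *
m,im=snap("wrist","w1.png");print(m)
o=status.get_obs();print({k:np.round(o[k],3) for k in('time_s','tool_pos','orientation','joints','wrist_torque')})
E
```

```text
time_s: 0.82
tool_pos: [0.5785, -0.2257, 0.2435]
orientation: [0.0, 0.678, 0.735, -0.001]
force: [0.1, -0.1, 0.7]
width: 0.991
gripper_force: 0.0
{'vfov': 69.27857720749722, 'cx': 257.251865840909, 'cy': 189.6362489657745, 'eye': array([ 0.57277242, -0.15694159,  0.3832769 ]), 'orientation': array([ 0.99069251, -0.12978182, -0.0046825 ,  0.04078119])}
{'time_s': np.float64(0.867), 'tool_pos': array([ 0.578, -0.229,  0.244]), 'orientation': array([ 0.001,  0.679,  0.734, -0.002]), 'joints': array([ 0.243,  0.428,  0.068,  1.585, -0.027,  1.129,  0.393]), 'wrist_torque': array([-0.219,  0.023,  0.005])}
```

View pics/w1.png

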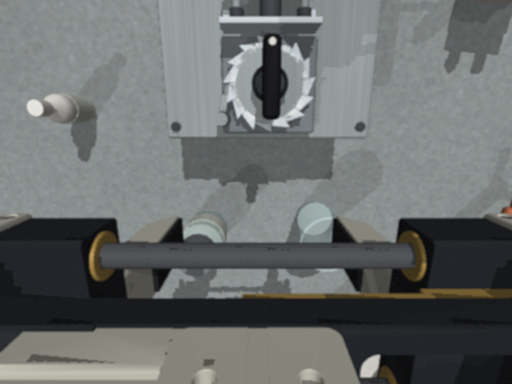

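The view shows the knob bar from (272,36) to (271,117), platform screws at (176,127) and (360,127), and the bottle near (205,225), partly hidden by the gripper.

```bash
python3 - <<'E'
from h import *
im=cv2.imread('pics/w1.png')
m={'vfov': 69.27857720749722, 'cx': 257.2519, 'cy': 189.6362, 'eye': np.array([ 0.57277242, -0.15694159,  0.3832769 ]), 'orientation': np.array([ 0.99069251, -0.12978182, -0.0046825 ,  0.04078119])}
g=im.max(2); sub=(g[25:130,225:320]<30).astype(np.uint8)
n,l,st,c=cv2.connectedComponentsWithStats(sub)
i=1+np.argmax(st[1:,4]);print(st[i],c[i]+[225,25])
for nm,u,v,z in [('ka',272,36,.167),('kb',271,117,.167),('wheel',268.5,85,.117),('collar',270,82,.129),('sL',176,127,.09),('sR',360,127,.09),('bot',205,222,.06)]: print(nm,np.round(onz(m,u,v,z),4))
E
python3 -m handwheel '[0,0,0,-0.6,-0.3,0,91, 0,0,0,-1.3,-0.7,0,91, 0,0,0,-2.1,-1.1,0,91, 0,0,0,-2.9,-1.5,0,91, 0,0,0,-3.7,-1.9,0,91, 0,0,0,-4.3,-2.2,0,91, 0,0,0,-4.6,-2.4,0,91, 0,0,0,-4.6,-2.4,0,91]'
python3 - <<'E'
from h import *
m,im=snap("wrist","w2.png");print(m)
o=status.get_obs();print({k:np.round(o[k],3) for k in('time_s','tool_pos','orientation','joints','wrist_torque')})
E
```

```text
[  29   10   29   84 1036] [270.02992278  82.49227799]
ka [ 0.5784 -0.1023  0.167 ]
kb [ 0.5829 -0.1572  0.167 ]
wheel [ 0.5803 -0.1296  0.117 ]
collar [ 0.5811 -0.1283  0.129 ]
sL [ 0.4899 -0.1752  0.09  ]
sR [ 0.6788 -0.1596  0.09  ]
bot [ 0.5181 -0.2897  0.06  ]
time_s: 1.53
tool_pos: [0.5179, -0.3681, 0.2435]
orientation: [-0.0, 0.678, 0.735, -0.001]
force: [-0.4, -0.4, 0.1]
width: 0.993
gripper_force: 0.0
{'vfov': 69.27857720749722, 'cx': 257.251865840909, 'cy': 189.6362489657745, 'eye': array([ 0.5124428 , -0.29937067,  0.3832379 ]), 'orientation': array([ 0.99076082, -0.12960125, -0.00444998,  0.03970774])}
{'time_s': np.float64(1.583), 'tool_pos': array([ 0.519, -0.366,  0.243]), 'orientation': array([-0.   ,  0.678,  0.735, -0.   ]), 'joints': array([ 0.463,  0.451,  0.099,  1.551, -0.048,  1.143,  0.654]), 'wrist_torque': array([0.039, 0.039, 0.015])}
```

View pics/w2.png

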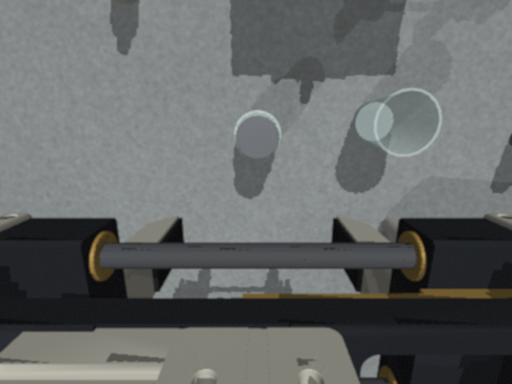

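The cap's top disc is centred at (258,134), and the beaker rim at (408,122).

```bash
cat >> h.py <<'E'
def delta(tgt,o=None,src=None):
    o=o or status.get_obs(); return np.round(rot(o['orientation']).T@(np.array(tgt)-(src if src is not None else o['tool_pos']))/.03,2)
E
python3 - <<'E'
from h import *
m=cams.camera_model("wrist")
p=onz(m,258,134,.1);print(p, onz(m,408,122,.09)); print(delta([p[0],p[1],.089]))
E
```

```text
[ 0.5155404  -0.31460747  0.1       ] [ 0.66790871 -0.29052917  0.09      ]
[1.71 0.02 5.15]
```

```bash
python3 -m handwheel '[0,0,0,0.6,0,0,91, 0,0,0,1.2,0,0.5,91, 0,0,0,1.7,0,1.4,91, 0,0,0,1.72,0.02,2.4,91, 0,0,0,1.72,0.02,3.4,91, 0,0,0,1.72,0.02,4.3,91, 0,0,0,1.72,0.02,4.9,91, 0,0,0,1.72,0.02,5.1,91]' 15
python3 -m handwheel '[0,0,0,0,0,0,70, 0,0,0,0,0,0,55, 0,0,0,0,0,0,38, 0,0,0,0,0,0,38, 0,0,0,0,0,0,38, 0,0,0,0,0,0,38, 0,0,0,0,0,0,38, 0,0,0,0,0,0,38]' 15
```

```text
time_s: 2.25
tool_pos: [0.5156, -0.3105, 0.0877]
orientation: [-0.003, 0.676, 0.737, 0.0]
force: [-1.0, 0.1, 0.4]
width: 0.993
gripper_force: 0.0
time_s: 2.92
tool_pos: [0.5159, -0.3142, 0.091]
orientation: [0.0, 0.677, 0.736, -0.0]
force: [-0.4, -0.3, 1.0]
width: 0.476
gripper_force: 15.0
```

```bash
python3 -m handwheel '[0,0,0,0,0,-0.6,38, 0,0,0,0,0,-1.5,38, 0,0,0,0,0,-2.5,38, 0,0,0,0,0,-3.5,38, 0,0,0,0.2,0,-4.5,38, 0,0,0,0.5,0.2,-5.4,38, 0,0,0,1,0.4,-6,38, 0,0,0,1.6,0.6,-6.3,38]' 15
python3 -m handwheel '[0,0,0,0.9,0.2,0,38, 0,0,0,2,0.4,0,38, 0,0,0,3.1,0.7,0,38, 0,0,0,4.3,1,0,38, 0,0,0,5.5,1.3,0,38, 0,0,0,6.7,1.6,0,38, 0,0,0,7.8,1.8,0,38, 0,0,0,8.6,2,0,38]' 15
python3 -m handwheel '[0,0,0,0.3,0.07,0,38, 0,0,0,0.38,0.08,0,38, 0,0,0,0.38,0.08,0,38, 0,0,0,0.38,0.08,0,38, 0,0,0,0.38,0.08,0,38, 0,0,0,0.38,0.08,0,38, 0,0,0,0.38,0.08,0,38, 0,0,0,0.38,0.08,0,38]' 15
python3 - <<'E'
from h import *
o=status.get_obs();print(o['time_s'],o['tool_pos'],o['joints'],delta([.5698,.009,.190]))
m,im=snap("side","s1.png"); m,w=snap("wrist","w3.png")
a=np.vstack([cv2.resize(im[120:270,150:320],(0,0),fx=2,fy=2)]);b=w[:260,50:350]
c=np.zeros((300,340+300,3),np.uint8);c[:,:340]=a;c[:260,340:]=b;cv2.imwrite('pics/c3.png',c[:,:,::-1])
E
```

```text
time_s: 3.58
tool_pos: [0.5306, -0.2657, 0.2827]
orientation: [0.002, 0.678, 0.735, 0.0]
force: [0.9, -0.1, -2.8]
width: 0.478
gripper_force: 15.0
time_s: 4.25
tool_pos: [0.5678, 0.0013, 0.2795]
orientation: [-0.001, 0.676, 0.737, 0.0]
force: [0.2, -0.9, -2.0]
width: 0.478
gripper_force: 15.0
time_s: 4.92
tool_pos: [0.5696, 0.0082, 0.2798]
orientation: [0.0, 0.677, 0.736, -0.0]
force: [0.1, 0.0, -2.9]
width: 0.483
gripper_force: 15.0
4.9167 [0.5696365  0.00815796 0.27976925] [-0.07962441  0.31914893 -0.03807482  1.65600167  0.01317846  1.16661771
 -0.03840187] [0.03 0.01 2.99]
```

View pics/c3.png

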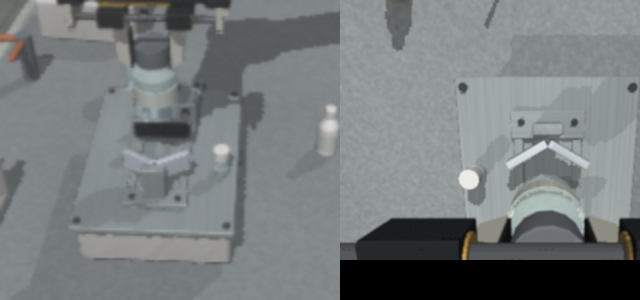

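The left half is the side view: the bottle hangs above the bar and clear of the vee. The right half is the wrist view, with the vee apex at full-frame (258,142), vee ends at (168,166) and (249,166) in crop terms, and the vial at (179,180).

```bash
python3 - <<'E'
from h import *
m=cams.camera_model("wrist")
print(m['eye'],onz(m,258,143,.142),onz(m,173,88,.09),onz(m,342,88,.09))
for p in([.5694,.0183,.09],[.5668,.0505,.142],[.5692,.017,.142]):print(proj(m,p))
im=cv2.imread('pics/w3.png');g=im.min(2)[130:175,205:310];ys,xs=np.where(g>195);
for x in range(0,105,7):
    q=ys[xs==x]; print(x+205,(q.min()+130,q.max()+130) if len(q) else None,end=' ')
E
```

```text
[0.56370596 0.07714665 0.41960016] [0.56656497 0.05140171 0.142     ] [0.46723133 0.09936714 0.09      ] [0.65559945 0.11513082 0.09      ]
(np.float64(257.92773217594515), np.float64(166.853089782549))
(np.float64(258.1599311028175), np.float64(143.93613531187108))
(np.float64(257.73825516596224), np.float64(177.10943390148645))
205 None 212 None 219 (np.int64(161), np.int64(167)) 226 (np.int64(157), np.int64(163)) 233 (np.int64(153), np.int64(159)) 240 (np.int64(149), np.int64(155)) 247 (np.int64(145), np.int64(151)) 254 (np.int64(142), np.int64(147)) 261 (np.int64(142), np.int64(147)) 268 (np.int64(146), np.int64(147)) 275 (np.int64(150), np.int64(151)) 282 (np.int64(154), np.int64(156)) 289 (np.int64(158), np.int64(160)) 296 (np.int64(162), np.int64(164)) 303 None
```

```bash
python3 -m handwheel '[0,0,0,0,-0.02,0.4,38, 0,0,0,0,-0.02,1,38, 0,0,0,0,-0.02,1.7,38, 0,0,0,0,-0.02,2.4,38, 0,0,0,0,-0.02,2.9,38, 0,0,0,0,-0.02,3.15,38, 0,0,0,0,-0.02,3.26,38, 0,0,0,0,-0.02,3.26,38]' 15
python3 -m handwheel '[0,0,0,0,0,0,38, 0,0,0,0.05,0,0,38, 0,0,0,0.1,0,0,38, 0,0,0,0.15,0,0,38, 0,0,0,0.2,0,0,38, 0,0,0,0.2,0,0,38, 0,0,0,0.2,0,0,38, 0,0,0,0.2,0,0,38]' 8
```

```text
time_s: 5.68
tool_pos: [0.569, 0.0088, 0.182]
orientation: [-0.0, 0.677, 0.736, -0.0]
force: [-0.1, 0.8, -2.5]
width: 0.478
gripper_force: 15.0
time_s: 6.35
tool_pos: [0.5686, 0.0148, 0.182]
orientation: [0.0, 0.677, 0.736, -0.0]
force: [-0.3, 0.4, -2.1]
width: 0.476
gripper_force: 8.0
```

```bash
python3 -m handwheel '[0,0,0,0,0,0.04,38, 0,0,0,0,0,0.04,38, 0,0,0,0,0,0.04,38, 0,0,0,0.03,0,0.04,38, 0,0,0,0.05,0,0.04,38, 0,0,0,0.07,0,0.04,38, 0,0,0,0.07,0,0.04,38, 0,0,0,0.07,0,0.04,38]' 8
python3 -m handwheel '[0,0,0,0.03,0,0.02,38, 0,0,0,0.03,0,0.02,38, 0,0,0,0.05,0,0.02,38, 0,0,0,0.07,0,0.02,38, 0,0,0,0.07,0,0.02,38, 0,0,0,0.07,0,0.02,38, 0,0,0,0.07,0,0.02,38, 0,0,0,0.07,0,0.02,38]' 8
```

```text
time_s: 7.02
tool_pos: [0.5684, 0.0168, 0.1809]
orientation: [0.0, 0.677, 0.736, -0.0]
force: [-1.6, -1.0, 3.8]
width: 0.478
gripper_force: 8.0
time_s: 7.68
tool_pos: [0.5683, 0.0183, 0.1808]
orientation: [0.0, 0.677, 0.736, -0.0]
force: [-3.2, -2.6, 9.8]
width: 0.476
gripper_force: 8.0
```

```bash
python3 -m handwheel '[0,0,0,0,-0.03,-0.02,38, 0,0,0,0,-0.05,-0.03,38, 0,0,0,0.03,-0.05,-0.03,38, 0,0,0,0.05,-0.05,-0.03,38, 0,0,0,0.07,-0.05,-0.03,38, 0,0,0,0.07,-0.05,-0.03,38, 0,0,0,0.07,-0.05,-0.03,38, 0,0,0,0.07,-0.05,-0.03,38]' 8
```

```text
time_s: 8.35
tool_pos: [0.5665, 0.0209, 0.1811]
orientation: [0.0, 0.677, 0.736, -0.0]
force: [-1.8, -2.6, 2.9]
width: 0.482
gripper_force: 8.0
```

```bash
python3 -m handwheel '[0,0,0,0.02,-0.03,0,38, 0,0,0,0.04,-0.05,0,38, 0,0,0,0.05,-0.07,0,38, 0,0,0,0.07,-0.07,0,38, 0,0,0,0.07,-0.07,0,38, 0,0,0,0.07,-0.07,0,38, 0,0,0,0.07,-0.07,0,38, 0,0,0,0.07,-0.07,0,38]' 8
python3 - <<'E'
from h import *
m,im=snap("side","s2.png");m,w=snap("wrist","w4.png")
c=np.zeros((450,640+160,3),np.uint8);c[:,:450]=cv2.resize(im[130:280,160:310],(450,450));c[:400,450:800]=cv2.resize(w[80:280,170:345],(350,400));cv2.imwrite('pics/c4.png',c[:,:,::-1])
E
```

```text
time_s: 9.02
tool_pos: [0.5652, 0.0224, 0.1815]
orientation: [0.001, 0.677, 0.736, 0.001]
force: [4.5, -4.1, 2.5]
width: 0.477
gripper_force: 8.0
```

View pics/c4.png

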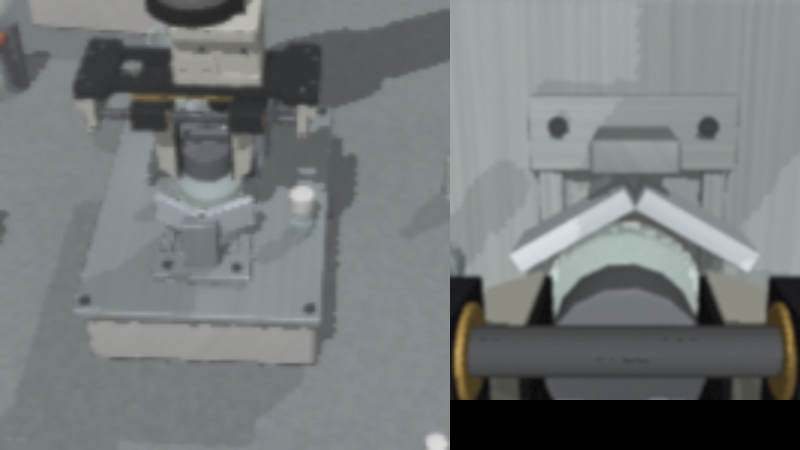

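The bottle now sits in the vee, upright and touching both faces; the vial hasn't moved. I'll release it, rise, and go to the knob.

```bash
python3 -m handwheel '[0,0,0,0,0.03,0,44, 0,0,0,0,0.03,0,50, 0,0,0,0,0.03,0,60, 0,0,0,0,0.03,0,70, 0,0,0,0,0.03,-0.3,70, 0,0,0,0,0.03,-0.9,70, 0,0,0,0,0.03,-1.6,70, 0,0,0,0,0.03,-2,70]' 8
python3 - <<'E'
from h import *
o=status.get_obs();print(o['tool_pos'],o['width'],delta([.581,-.1295,.243]))
m,im=snap("wrist","w5.png");
g=im.astype(int);print(proj(m,[.5672,.0195,.19]))
E
```

```text
time_s: 9.78
tool_pos: [0.5656, 0.0235, 0.2435]
orientation: [0.0, 0.677, 0.736, 0.001]
force: [1.3, -0.6, -0.0]
width: 0.764
gripper_force: 0.0
[0.56558887 0.02346911 0.24346082] 0.7636467013454789 [-5.12  0.08  0.01]
(np.float64(259.1706170840621), np.float64(217.97727359762695))
```

```bash
python3 -m handwheel '[0,0,0,-0.8,0,0,60, 0,0,0,-1.9,0,0,60, 0,0,0,-3.1,0,0,60, 0,0,0,-4.3,0,0,60, 0,0,0,-5.5,0,0,60, 0,0,0,-6.6,0,0,60, 0,0,0,-7.3,0,0,60, 0,0,0,-7.6,0,0,60]' 30
python3 -m handwheel '[0,0,0,0,0,0,60, 0,0,0,0,0,0,60, 0,0,0,0,0,0,60, 0,0,0,0,0,0,60, 0,0,0,0,0,0,60, 0,0,0,0,0,0,60, 0,0,0,0,0,0,60, 0,0,0,0,0,0,60]'
python3 - <<'E'
from h import *
m,im=snap("wrist","w6.png");o=status.get_obs();print(o['tool_pos'],o['wrist_torque'])
g=im.max(2)[:200,200:340]; sub=(g<30).astype(np.uint8)
n,l,st,c=cv2.connectedComponentsWithStats(sub)
for i in range(1,n):
    if st[i,4]>100: print(st[i]+[200,0,0,0,0],c[i]+[200,0])
i=1+np.argmax(st[1:,4]); ys,xs=np.where(l==i)
for y in range(ys.min(),ys.max()+1,6): q=xs[ys==y]+200; print(y,q.min(),q.max(),end='; ')
print(m['eye'])
cv2.imwrite('pics/c6.png',cv2.resize(im[:220,150:390],(720,600))[:,:,::-1][:600])
E
```

```text
time_s: 10.5
tool_pos: [0.5834, -0.2085, 0.241]
orientation: [0.0, 0.679, 0.734, -0.001]
force: [-0.3, -0.5, 0.4]
width: 0.653
gripper_force: 0.0
time_s: 11.17
tool_pos: [0.5843, -0.2039, 0.2411]
orientation: [0.0, 0.677, 0.736, 0.0]
force: [-0.3, -0.6, -0.4]
width: 0.652
gripper_force: 0.0
[ 0.58423288 -0.2040122   0.24107408] [-0.03298527  0.03373193 -0.00479388]
[249  67  24  80 728] [260.40659341 112.39010989]
67 258 266; 73 254 268; 79 254 268; 85 254 268; 91 254 268; 97 250 272; 103 253 269; 109 253 269; 115 253 269; 121 250 271; 127 254 268; 133 254 268; 139 254 268; 145 256 266; [ 0.57826571 -0.13528736  0.38094389]
```

View pics/c6.png

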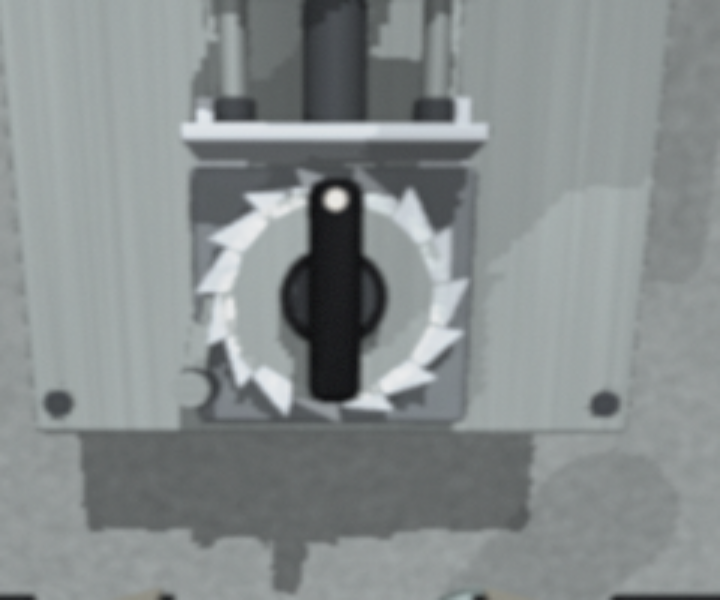

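The knob bar runs straight up and down in the picture, rows 66 to 147, columns 254 to 268. It is well aligned with the tool, and there is a plate just past its +y end.

```bash
python3 - <<'E'
from h import *
m=cams.camera_model("wrist")
for v in(66.5,107,147): print(onz(m,261.3,v,.167))
p=onz(m,261.3,107,.167);print(delta([p[0],p[1],.153]))
E
```

```text
[ 0.57823862 -0.10125603  0.167     ]
[ 0.58067175 -0.12882525  0.167     ]
[ 0.58325222 -0.15806392  0.167     ]
[2.51 0.09 2.94]
```

```bash
python3 -m handwheel '[0,0,0,0.7,0.03,0,60, 0,0,0,1.6,0.06,0,60, 0,0,0,2.3,0.09,0.2,60, 0,0,0,2.5,0.09,0.8,50, 0,0,0,2.5,0.09,1.6,50, 0,0,0,2.5,0.09,2.4,50, 0,0,0,2.5,0.09,2.9,50, 0,0,0,2.5,0.09,2.9,50]' 10
python3 -m handwheel '[0,0,0,0,0,0,40, 0,0,0,0,0,0,30, 0,0,0,0,0,0,20, 0,0,0,0,0,0,10, 0,0,0,0,0,0,8, 0,0,0,0,0,0,8, 0,0,0,0,0,0,8, 0,0,0,0,0,0,8]' 10
cat > st.py <<'E'
from h import *
o=status.get_obs();R0=rot(o['orientation']);print('t',round(o['time_s'],2),'pos',np.round(o['tool_pos'],4),'cwdeg',round(-np.degrees(np.arctan2(-R0[0,0],R0[1,0])),2),'F',np.round(o['force'],1),'T',np.round(o['wrist_torque'],3),'j7',round(o['joints'][6],3),'w',round(o['width']*92,1),'tau7',round(o['tau'][6],3))
E
python3 st.py
```

```text
time_s: 11.88
tool_pos: [0.5786, -0.1289, 0.1508]
orientation: [-0.002, 0.677, 0.736, -0.002]
force: [-0.4, -0.3, 0.3]
width: 0.541
gripper_force: 0.0
time_s: 12.55
tool_pos: [0.5811, -0.1293, 0.1546]
orientation: [0.0, 0.677, 0.736, 0.0]
force: [-0.0, -0.4, 4.4]
width: 0.151
gripper_force: 10.0
t 12.55 pos [ 0.5811 -0.1293  0.1546] cwdeg -4.79 F [-0.  -0.4  4.4] T [-0.021  0.064  0.015] j7 0.216 w 13.9 tau7 -0.013
```

```bash
python3 -m handwheel '[0,0,0.6,0,0,0,8, 0,0,1.3,0,0,0,8, 0,0,2.0,0,0,0,8, 0,0,2.7,0,0,0,8, 0,0,3.4,0,0,0,8, 0,0,4.0,0,0,0,8, 0,0,4.4,0,0,0,8, 0,0,4.4,0,0,0,8]' 50;python3 st.py
python3 -m handwheel '[0,0,0.6,0,0,0,8, 0,0,1.3,0,0,0,8, 0,0,2.0,0,0,0,8, 0,0,2.7,0,0,0,8, 0,0,3.4,0,0,0,8, 0,0,3.8,0,0,0,8, 0,0,4.0,0,0,0,8, 0,0,4.0,0,0,0,8]' 50;python3 st.py
```

```text
time_s: 13.22
tool_pos: [0.581, -0.1293, 0.1546]
orientation: [0.0, 0.828, 0.561, 0.0]
force: [-1.1, -0.6, 5.2]
width: 0.149
gripper_force: 50.0
t 13.22 pos [ 0.581  -0.1293  0.1546] cwdeg 21.74 F [-1.1 -0.6  5.2] T [-0.078  0.17  -0.012] j7 -0.185 w 13.7 tau7 -0.928
time_s: 13.88
tool_pos: [0.581, -0.1293, 0.1546]
orientation: [0.0, 0.926, 0.377, 0.0]
force: [-0.3, 0.5, 6.0]
width: 0.152
gripper_force: 50.0
t 13.88 pos [ 0.581  -0.1293  0.1546] cwdeg 45.65 F [-0.3  0.5  6. ] T [ 0.02   0.257 -0.009] j7 -0.544 w 13.9 tau7 -0.505
```

```bash
python3 -m handwheel '[0,0,0.4,0,0,0,8, 0,0,0.8,0,0,0,8, 0,0,1.2,0,0,0,8, 0,0,1.6,0,0,0,8, 0,0,2.0,0,0,0,8, 0,0,2.0,0,0,0,8, 0,0,2.0,0,0,0,8, 0,0,2.0,0,0,0,8]' 50 >/dev/null;python3 st.py
python3 -m handwheel '[0,0,0.4,0,0,0,8, 0,0,0.8,0,0,0,8, 0,0,1.2,0,0,0,8, 0,0,1.6,0,0,0,8, 0,0,2.0,0,0,0,8, 0,0,2.0,0,0,0,8, 0,0,2.0,0,0,0,8, 0,0,2.0,0,0,0,8]' 50 >/dev/null;python3 st.py
```

```text
t 14.55 pos [ 0.5809 -0.1293  0.1546] cwdeg 57.57 F [-0.7  0.4  5.8] T [ 0.105  0.319 -0.072] j7 -0.722 w 13.9 tau7 0.022
t 15.22 pos [ 0.5809 -0.1292  0.1546] cwdeg 69.57 F [-1.8  0.4  5.6] T [ 0.116  0.32  -0.084] j7 -0.901 w 13.6 tau7 0.006
```

```bash
python3 -m handwheel '[0,0,0.2,0,0,0,8, 0,0,0.4,0,0,0,8, 0,0,0.6,0,0,0,8, 0,0,0.8,0,0,0,8, 0,0,1.0,0,0,0,8, 0,0,1.0,0,0,0,8, 0,0,1.0,0,0,0,8, 0,0,1.0,0,0,0,8]' 50 >/dev/null;python3 st.py
python3 -m handwheel '[0,0,0.2,0,0,0,8, 0,0,0.4,0,0,0,8, 0,0,0.6,0,0,0,8, 0,0,0.8,0,0,0,8, 0,0,1.0,0,0,0,8, 0,0,1.0,0,0,0,8, 0,0,1.0,0,0,0,8, 0,0,1.0,0,0,0,8]' 50 >/dev/null;python3 st.py
```

```text
t 15.88 pos [ 0.5809 -0.1292  0.1546] cwdeg 75.57 F [-1.1  0.1  5.7] T [ 0.143  0.318 -0.044] j7 -0.99 w 13.8 tau7 0.011
t 16.55 pos [ 0.5809 -0.1292  0.1546] cwdeg 81.57 F [-1.4  0.4  6.1] T [ 0.199  0.38  -0.049] j7 -1.078 w 13.6 tau7 0.023
```

```bash
python3 -m handwheel '[0,0,0.2,0,0,0,8, 0,0,0.4,0,0,0,8, 0,0,0.6,0,0,0,8, 0,0,0.8,0,0,0,8, 0,0,1.0,0,0,0,8, 0,0,1.0,0,0,0,8, 0,0,1.0,0,0,0,8, 0,0,1.0,0,0,0,8]' 50 >/dev/null;python3 st.py
python3 -m handwheel '[0,0,0.2,0,0,0,8, 0,0,0.4,0,0,0,8, 0,0,0.6,0,0,0,8, 0,0,0.8,0,0,0,8, 0,0,1.0,0,0,0,8, 0,0,1.0,0,0,0,8, 0,0,1.0,0,0,0,8, 0,0,1.0,0,0,0,8]' 50 >/dev/null;python3 st.py
python3 - <<'E'
from h import *
m,im=snap("side","s3.png");c=cv2.resize(im[120:270,160:310],(600,600),interpolation=cv2.INTER_CUBIC);cv2.imwrite('pics/c7.png',c[:,:,::-1])
E
```

```text
t 17.22 pos [ 0.5809 -0.1292  0.1546] cwdeg 87.57 F [-0.4  0.7  5.6] T [ 0.174  0.31  -0.069] j7 -1.167 w 13.8 tau7 0.028
t 17.88 pos [ 0.5809 -0.1291  0.1546] cwdeg 93.56 F [-1.8  1.   7.6] T [0.178 0.407 0.009] j7 -1.255 w 13.6 tau7 -0.014
```

View pics/c7.png

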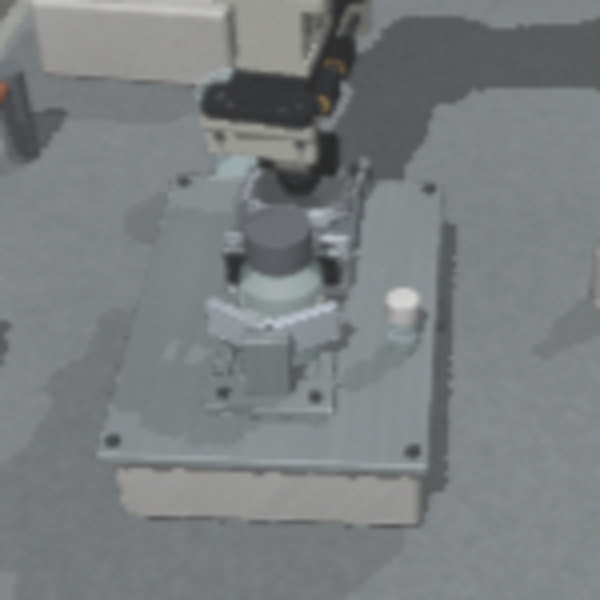

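The side view shows the bottle upright in the vee with the bar's rubber pad now right behind it, at (233,268) and (325,270) in the crop. The torque may just be starting to rise.

```bash
python3 -m handwheel '[0,0,0.2,0,0,0,8, 0,0,0.4,0,0,0,8, 0,0,0.6,0,0,0,8, 0,0,0.8,0,0,0,8, 0,0,1.0,0,0,0,8, 0,0,1.0,0,0,0,8, 0,0,1.0,0,0,0,8, 0,0,1.0,0,0,0,8]' 50 >/dev/null;python3 st.py
python3 -m handwheel '[0,0,0.2,0,0,0,8, 0,0,0.4,0,0,0,8, 0,0,0.6,0,0,0,8, 0,0,0.8,0,0,0,8, 0,0,1.0,0,0,0,8, 0,0,1.0,0,0,0,8, 0,0,1.0,0,0,0,8, 0,0,1.0,0,0,0,8]' 50 >/dev/null;python3 st.py
```

```text
t 18.6 pos [ 0.5809 -0.1291  0.1546] cwdeg 99.56 F [0.2 0.2 6.3] T [ 0.17   0.365 -0.046] j7 -1.343 w 13.8 tau7 -0.003
t 19.27 pos [ 0.5809 -0.1291  0.1546] cwdeg 105.56 F [-0.5 -0.1  7.5] T [ 0.204  0.402 -0.088] j7 -1.431 w 13.7 tau7 0.009
```

```bash
cat > st.py <<'E'
from h import *
T=[];t7=[]
for i in range(6):
    o=status.get_obs();T.append(o['wrist_torque']);t7.append(o['tau'][6]);cams.capture("side")
R0=rot(o['orientation']);T=np.array(T)
print('t',round(o['time_s'],2),'wheel',round(4.8-np.degrees(np.arctan2(-R0[0,0],R0[1,0])),2) if 0 else round(4.8+np.degrees(np.arctan2(R0[0,0],R0[1,0])),2),'F',np.round(o['force'],1),'T',np.round(T.mean(0),3),'sd',np.round(T.std(0),3)[2],'tau7',np.round(np.mean(t7),3),'j7',round(o['joints'][6],3))
E
python3 st.py
python3 -m handwheel '[0,0,0.2,0,0,0,8, 0,0,0.4,0,0,0,8, 0,0,0.6,0,0,0,8, 0,0,0.8,0,0,0,8, 0,0,1.0,0,0,0,8, 0,0,1.0,0,0,0,8, 0,0,1.0,0,0,0,8, 0,0,1.0,0,0,0,8]' 50 >/dev/null;python3 st.py
```

```text
t 19.52 wheel 110.36 F [-1.5  1.3  6.6] T [ 0.204  0.423 -0.031] sd 0.028 tau7 0.015 j7 -1.431
t 20.48 wheel 116.36 F [-1.1  0.9  6.8] T [ 0.269  0.415 -0.035] sd 0.019 tau7 -0.004 j7 -1.519
```

```bash
python3 -m handwheel '[0,0,0.2,0,0,0,8, 0,0,0.4,0,0,0,8, 0,0,0.6,0,0,0,8, 0,0,0.8,0,0,0,8, 0,0,1.0,0,0,0,8, 0,0,1.0,0,0,0,8, 0,0,1.0,0,0,0,8, 0,0,1.0,0,0,0,8]' 50 >/dev/null;python3 st.py
python3 -m handwheel '[0,0,0.2,0,0,0,8, 0,0,0.4,0,0,0,8, 0,0,0.6,0,0,0,8, 0,0,0.8,0,0,0,8, 0,0,1.0,0,0,0,8, 0,0,1.0,0,0,0,8, 0,0,1.0,0,0,0,8, 0,0,1.0,0,0,0,8]' 50 >/dev/null;python3 st.py
```

```text
t 21.45 wheel 122.35 F [-0.4  0.4  6.8] T [0.247 0.432 0.09 ] sd 0.046 tau7 -0.075 j7 -1.606
t 22.42 wheel 128.35 F [-0.4  0.5  6.9] T [0.266 0.439 0.092] sd 0.024 tau7 -0.084 j7 -1.693
```

```bash
python3 -m handwheel '[0,0,0.2,0,0,0,8, 0,0,0.4,0,0,0,8, 0,0,0.6,0,0,0,8, 0,0,0.8,0,0,0,8, 0,0,1.0,0,0,0,8, 0,0,1.0,0,0,0,8, 0,0,1.0,0,0,0,8, 0,0,1.0,0,0,0,8]' 50 >/dev/null;python3 st.py
python3 -m handwheel '[0,0,0.2,0,0,0,8, 0,0,0.4,0,0,0,8, 0,0,0.6,0,0,0,8, 0,0,0.8,0,0,0,8, 0,0,1.0,0,0,0,8, 0,0,1.0,0,0,0,8, 0,0,1.0,0,0,0,8, 0,0,1.0,0,0,0,8]' 50 >/dev/null;python3 st.py
```

```text
t 23.38 wheel 134.35 F [-2.4  1.8  6.6] T [0.286 0.424 0.101] sd 0.023 tau7 -0.104 j7 -1.78
t 24.35 wheel 140.34 F [-1.7  0.7  7.2] T [0.315 0.431 0.125] sd 0.025 tau7 -0.13 j7 -1.866
```

The torque is rising but mixed with friction. I'll back off between clicks, where the pawl allows it, to separate spring from friction.

```bash
python3 -m handwheel '[0,0,-0.2,0,0,0,8, 0,0,-0.4,0,0,0,8, 0,0,-0.6,0,0,0,8, 0,0,-0.8,0,0,0,8, 0,0,-1.0,0,0,0,8, 0,0,-1.0,0,0,0,8, 0,0,-1.0,0,0,0,8, 0,0,-1.0,0,0,0,8]' 50 >/dev/null;python3 st.py
python3 -m handwheel '[0,0,-0.2,0,0,0,8, 0,0,-0.4,0,0,0,8, 0,0,-0.6,0,0,0,8, 0,0,-0.8,0,0,0,8, 0,0,-1.0,0,0,0,8, 0,0,-1.0,0,0,0,8, 0,0,-1.0,0,0,0,8, 0,0,-1.0,0,0,0,8]' 50 >/dev/null;python3 st.py
```

```text
t 25.32 wheel 134.34 F [-1.5  0.5  7.3] T [0.291 0.423 0.195] sd 0.026 tau7 -0.188 j7 -1.78
t 26.28 wheel 128.34 F [-1.6  1.5  7.2] T [0.252 0.434 0.185] sd 0.025 tau7 -0.162 j7 -1.693
```

```bash
python3 -m handwheel '[0,0,-0.2,0,0,0,8, 0,0,-0.4,0,0,0,8, 0,0,-0.6,0,0,0,8, 0,0,-0.8,0,0,0,8, 0,0,-0.8,0,0,0,8, 0,0,-0.8,0,0,0,8, 0,0,-0.8,0,0,0,8, 0,0,-0.8,0,0,0,8]' 50 >/dev/null;python3 st.py
python3 -m handwheel '[0,0,-0.2,0,0,0,8, 0,0,-0.4,0,0,0,8, 0,0,-0.5,0,0,0,8, 0,0,-0.5,0,0,0,8, 0,0,-0.5,0,0,0,8, 0,0,-0.5,0,0,0,8, 0,0,-0.5,0,0,0,8, 0,0,-0.5,0,0,0,8]' 50 >/dev/null;python3 st.py
```

```text
t 27.25 wheel 123.55 F [-1.8  0.5  6.9] T [0.229 0.425 0.141] sd 0.031 tau7 -0.14 j7 -1.623
t 28.22 wheel 120.55 F [-0.9  0.4  6.7] T [0.233 0.436 0.082] sd 0.022 tau7 -0.094 j7 -1.58
```

Spring torque after correcting for friction: about 0 at 110–116°, 0.05 at 120.5°, 0.13 at 128° and 0.17 at 140°. The spring therefore began between the 96° and 120° clicks, so the second tooth is at 144°. I'll go just past it, to about 152°.

```bash
python3 -m handwheel '[0,0,0.5,0,0,0,8, 0,0,1.2,0,0,0,8, 0,0,1.9,0,0,0,8, 0,0,2.6,0,0,0,8, 0,0,3.1,0,0,0,8, 0,0,3.3,0,0,0,8, 0,0,3.3,0,0,0,8, 0,0,3.3,0,0,0,8]' 50 >/dev/null;python3 st.py
python3 -m handwheel '[0,0,0.3,0,0,0,8, 0,0,0.6,0,0,0,8, 0,0,0.9,0,0,0,8, 0,0,1.2,0,0,0,8, 0,0,1.5,0,0,0,8, 0,0,1.7,0,0,0,8, 0,0,1.9,0,0,0,8, 0,0,1.9,0,0,0,8]' 50 >/dev/null;python3 st.py
python3 -m handwheel '[0,0,-0.2,0,0,0,8, 0,0,-0.5,0,0,0,8, 0,0,-0.8,0,0,0,8, 0,0,-1,0,0,0,8, 0,0,-1,0,0,0,8, 0,0,-1,0,0,0,8, 0,0,-1,0,0,0,8, 0,0,-1,0,0,0,8]' 50 >/dev/null;python3 st.py
```

```text
t 29.18 wheel 140.34 F [-0.9  0.7  7.6] T [0.308 0.428 0.111] sd 0.032 tau7 -0.15 j7 -1.867
t 30.15 wheel 151.73 F [-1.1  1.3  6.9] T [0.326 0.41  0.201] sd 0.033 tau7 -0.316 j7 -2.03
t 31.12 wheel 145.73 F [-1.3  1.1  7.3] T [0.29  0.44  0.251] sd 0.028 tau7 -0.26 j7 -1.944
```

```bash
python3 -m handwheel '[0,0,-0.1,0,0,0,8, 0,0,-0.3,0,0,0,8, 0,0,-0.5,0,0,0,8, 0,0,-0.6,0,0,0,8, 0,0,-0.6,0,0,0,8, 0,0,-0.6,0,0,0,8, 0,0,-0.6,0,0,0,8, 0,0,-0.6,0,0,0,8]' 50 >/dev/null;python3 st.py
```

```text
t 32.08 wheel 142.17 F [-1.   1.2  6.8] T [ 0.349  0.406 -0.131] sd 0.023 tau7 0.136 j7 -1.893
```

The torque reverses sharply at 142°, so the pawl is caught at 144°. I'll neutralise the torque, release, and lift straight up.

```bash
python3 -m handwheel '[0,0,0.15,0,0,0,8, 0,0,0.25,0,0,0,8, 0,0,0.25,0,0,0,8, 0,0,0.25,0,0,0,8, 0,0,0.25,0,0,0,16, 0,0,0.25,0,0,0,20, 0,0,0.25,0,0,0,26, 0,0,0.25,0,0,0,26]' 20;
python3 -m handwheel '[0,0,0,0,0,0,26, 0,0,0,0,0,-0.2,26, 0,0,0,0,0,-0.6,26, 0,0,0,0,0,-1.2,26, 0,0,0,0,0,-1.9,26, 0,0,0,0,0,-2.6,26, 0,0,0,0,0,-3,26, 0,0,0,0,0,-3,26]'
python3 -m handwheel '[0,0,-0.8,0,0,0,26, 0,0,-1.7,0,0,0,26, 0,0,-2.6,0,0,0,26, 0,0,-3.6,0,0,0,26, 0,0,-4.6,0,0,0,26, 0,0,-5.6,0,0,0,26, 0,0,-6.4,0,0,0,26, 0,0,-6.8,0,0,0,26]'
python3 st.py
```

```text
time_s: 32.8
tool_pos: [0.5805, -0.1292, 0.1538]
orientation: [0.0, 0.91, -0.414, -0.0]
force: [-0.3, -0.9, -0.3]
width: 0.273
gripper_force: 0.0
time_s: 33.47
tool_pos: [0.5821, -0.13, 0.2475]
orientation: [-0.001, 0.91, -0.414, 0.003]
force: [0.5, -0.2, 0.3]
width: 0.281
gripper_force: 0.0
time_s: 34.13
tool_pos: [0.5802, -0.1291, 0.2433]
orientation: [-0.0, 0.998, -0.068, -0.001]
force: [0.3, -0.3, -0.4]
width: 0.282
gripper_force: 0.0
t 34.38 wheel 103.0 F [-0.6 -0.1 -0.3] T [ 0.053  0.123 -0.004] sd 0.021 tau7 0.222 j7 -1.358
```

```bash
python3 -m handwheel '[0,0,-0.8,0,0.3,0,26, 0,0,-1.7,0,0.6,0,26, 0,0,-2.7,0,1,0,26, 0,0,-3.7,0,1.4,0,26, 0,0,-4.7,0,1.8,0,26, 0,0,-5.7,0,2.2,0,26, 0,0,-6.6,0,2.4,0,26, 0,0,-7.2,0,2.5,0,26]' >/dev/null
python3 -m handwheel '[0,0,-0.8,0,0,0,26, 0,0,-1.8,0,0,0,26, 0,0,-2.8,0,0,0,26, 0,0,-3.8,0,0,0,26, 0,0,-4.8,0,0,0,26, 0,0,-5.8,0,0,0,26, 0,0,-6.8,0,0,0,26, 0,0,-7.5,0,0,0,26]' >/dev/null
python3 -m handwheel '[0,0,-0.8,0,0,0,26, 0,0,-1.6,0,0,0,26, 0,0,-2.2,0,0,0,26, 0,0,-2.5,0,0,0,26, 0,0,-2.5,0,0,0,26, 0,0,-2.5,0,0,0,26, 0,0,-2.5,0,0,0,26, 0,0,-2.5,0,0,0,26]'
python3 - <<'E'
from h import *
m,im=snap("wrist","w8.png")
sub=((im.max(2)<30)).astype(np.uint8);sub[200:]=0;sub[:,:190]=0;sub[:,340:]=0
n,l,st,c=cv2.connectedComponentsWithStats(sub)
i=1+np.argmax(st[1:,4]);ys,xs=np.where(l==i);print(st[i],c[i])
q=np.array([onz(m,x,y,.167)[:2] for x,y in zip(xs,ys)]);w,V=np.linalg.eigh(np.cov(q.T));v=V[:,1];print('ctr',q.mean(0),'cw angle from +y mod180',np.degrees(np.arctan2(v[0],v[1]))%180,w)
# bottle cap in scene and side: grey disc near expected
for n,f in(("scene","e1.png"),("side","e2.png")):
    k,e=snap(n,f);u,vv=proj(k,[.567,.0205,.19]);print(n,u,vv,e[int(vv),int(u)])
    d=np.abs(e.astype(int)-e[int(vv),int(u)]).max(2)<14;N,L,S,C=cv2.connectedComponentsWithStats(d.astype(np.uint8));j=L[int(vv),int(u)];print(S[j],C[j],onz(k,*C[j],.19))
E
```

```text
time_s: 36.43
tool_pos: [0.5701, -0.2034, 0.244]
orientation: [-0.0, 0.675, 0.737, -0.0]
force: [-0.1, -0.5, 0.2]
width: 0.283
gripper_force: 0.0
[254  76  46  68 521] [272.82917466 112.32629559]
ctr [ 0.57534365 -0.13142329] cw angle from +y mod180 138.93536071074965 [7.87139117e-06 2.16423974e-04]
scene 293.28913355587036 179.96642401500378 [112 113 119]
[279 174  22  16 264] [290.20454545 181.52651515] [0.56581843 0.01295435 0.19      ]
side 227.40752440467418 178.81562855567321 [108 111 118]
[218 167  32  19 274] [232.86131387 176.78467153] [0.55494455 0.01052721 0.19      ]
```

The knob rests at about 144° (138.9° plus the 5° shaker yaw), which is tooth 6. The bottle is standing in place and the robot is clear of everything.

```bash
python3 -c "
from station import ctrl
print(ctrl.job_done())"
```

```text
the job is handed in; nothing more can be done
None
```

The job is handed in: the bottle stands home in the vee and the pawl is caught on the sixth tooth (144°), which I judged to be the second after the spring began to press, holding it with about 12 N as estimated from the knob torque.

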